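Drop a batch of rock sugar through the packing chute

ROBOT

A 6-joint arm with a two-finger parallel gripper is mounted at the origin on the work surface. World frame = base frame: x ahead of the robot, y to its left, z up, the work surface at z = 0. Lengths are in mm, angles in rad, forces in N, time in s.
With the tool pointing down it reaches from about 250 to 775 mm from the base axis. Payload 4 kg.
Tool frame: the origin (TCP) lies at the very end of the fingers, on their centre line; the grasp point (between the pads) lies behind it (r.grip_depth is the z of the grasp point in the tool frame, in mm); z points along the fingers, y is the direction in which the jaws open and shut (so a half turn about z gives the same grasp; the last joint's range is limited). The gripper opens to 85 mm and grips with 20 to 120 N. Pads are 22 mm wide; open, the fingers measure 114 mm over their backs; the gripper's body (76 mm by 85 mm) begins 54 mm behind the grasp point. The pads swing forward as they close: fully open they stand 13 mm farther back than shut.
Start: joints at [-1.376, 0.087, 1.371, -0, 1.684, -0.103], TCP at [161.377, -525.809, 231.341] pointing down, gripper open.
Joint ranges: [-3.1, 3.1], [-0.76, 2.03], [0.27, 2.55], [-1.08, 4.22], [0.17, 2.65], [-2.57, 2.57]. Speed limits (rad/s): [2.79, 2.79, 3.14, 3.14, 3.14, 3.14].

INTERFACE

Orientations are given as a unit quaternion [w, x, y, z].
In Python, from workcell import status, imaging, r gives the robot as it stands.
- The arm moves only by the shell command python3 -m pendant 'ROWS' [FORCE]. ROWS is JSON, a list of rows, each a list of 3 entries, a list of its own where there are three numbers: the shift along the tool's x, y, z in cm, then the turn, a rotation vector about the tool's x, y, z in degrees, then the opening, from 0 (shut) to 1 (fully open). A call has 1 to 10 rows; each row is the pose to reach, as a shift and turn from the pose commanded when the call began, along the tool's axes at that moment; what a row does not reach only later rows make up. A row lasts 1/8 s, in which the tool goes at most 62.5 mm and 10.7 degrees, less where a joint would pass 70% of its speed; a pose out of reach is approached as far as the arm can. A call with a gripper value outside its range is refused whole. The fingers move at their own pace and stop on an object; FORCE is the grip in N (left out, the last holds). Time passes only in rows, so rows that repeat a pose let the fingers close. It gives the time, the measured TCP pose, the force and the opening at its end, in the units of the state.
- status.get_obs(): the state, without advancing time (a new reading comes with each control period).
- imaging.read_camera(name): name is "scene" or "side" or "wrist"; returns (picture, depth): 400x640x3 uint8, red, green, blue; 400x640 float32, mm along the optical axis (not along the pixel's ray), 0 where there is no reading.
- imaging.camera_info(name): a dict with "K" (3x3 intrinsics, pixels), "R" (3x3) and "t" (3): a world point X has camera coordinates R X + t. Camera axes: x right, y down, z forward; pixel columns grow to the right and rows downward; lengths in mm; the calibration is good to about 2 mm. A picture is of the moment at which its call begins: read the wrist's pose just before it. camera_info takes no time and is no camera call; for the wrist camera it gives the pose at the moment of the call.
- r.finish_job(): hands the job in, once; it reports no verdict.
The state is a dict: "time": time; "joints": joint angles; "qd": joint speeds; "tau": joint torques, N m; "eef_pos": TCP position; "ee_rot": TCP orientation; "wrist_force": force on the tool from outside, world axes, zero at the start; "moment": the same for the moment, N m; "width": finger opening in mm.
Only numpy, scipy, OpenCV 4.12 (cv2) and the standard library are available. Lean on these libraries where they do the work, as an engineer would, in place of code of your own. Each camera call takes 0.05 s, during which the arm holds its last target.

TASK

Take the bench scraper out of its stand and with it sweep all six rock-sugar lumps along the packing tray and down into the chute, the gate staying shut, then put the scraper back in its stand. Then pull the chute's spring-return gate out by its handle to the black line on the rails so that the lumps drop into the tub below, and keep it there: finish still holding the gate at the line, with every lump in the tub. Do not touch the sugar with the gripper, and leave the tub and everything else on the counter where it stands.

Things in the scene. Friction and masses are not known exactly. Their poses are not given: they have to be found in the camera images.
- hopper: stainless packing tray bolted to the counter; origin under its base at counter level, x along the tray to its chute end, z up. Its trough is 290 mm long inside (x -165 to 125 mm) and 120 mm wide (y -60 to 60), rim 155 mm above the counter. The flat floor, 125 mm above the counter, ends at x = 45 mm; there the full-width chute (x 45 to 125 mm) drops 44 mm to the gate
- mark (a point): point midway between the black lines across the two guide rails that run out past the chute end (at the tray's x = 285 mm; rails at y = +-79 mm, 81 mm above the counter, up to x = 300 mm). The gate is at the mark when the outer face of its crosshead (the wide bar that carries the handle) is at this line
- gate_grip (a point): middle of the gate's handle: a black bar 15 mm thick, 100 mm long, level across the tray (along its y) on two posts 72 mm apart inside, 128 mm above the counter and 32 mm above the crosshead's top. It moves with the gate; shut, it is at the tray's x = 190 mm, 61 mm beyond the chute's end wall. The crosshead's outer face is 10 mm further out than this point
- gate (a joint): how far the spring-return gate is pulled out along the tray's +x, in m: 0 shut (as at the start), 0.085 at the mark (its window lines up with the chute), 0.105 its end stop. Two springs pull it shut, about 7 N when shut and 13 N at the mark; let go, it closes
- tub: clear rectangular food tub standing loose under the chute, 125 x 180 x 58 mm high, wall 2.5 mm, origin under its centre, z up; the lumps must end in it
- scraper_grip (a point): centre of the bench scraper's wooden handle, 116 mm long (x), 24 mm thick (y), 34 mm high, level, z up; below it hangs a steel blade 104 mm wide (x), 3 mm thick, its lower edge 97 mm below this point. It starts in its stand: blade down in the slot, handle resting on the stand's top edges; 130 to 190 g
- stand: fixed steel scraper stand, origin under its base, z up. A foot 146 x 72 x 5 mm and on it a slotted upright 138 mm long (x), 22 mm thick (y), 95 mm high; the slot is open at the top, 132 mm long and 16 mm wide. With the scraper home its handle centre is over the origin, 112 mm above the counter
- lump0: lump of amber rock sugar, about 27 x 23 x 22 mm, origin at its centre; 10 to 25 g; lies on the trough floor
- lump1: lump of amber rock sugar, about 24 x 22 x 20 mm, origin at its centre; 10 to 25 g; lies on the trough floor
- lump2: lump of amber rock sugar, about 26 x 20 x 24 mm, origin at its centre; 10 to 25 g; lies on the trough floor
- lump3: lump of amber rock sugar, about 22 x 21 x 19 mm, origin at its centre; 10 to 25 g; lies on the trough floor
- lump4: lump of amber rock sugar, about 25 x 24 x 21 mm, origin at its centre; 10 to 25 g; lies on the trough floor
- lump5: lump of amber rock sugar, about 23 x 20 x 22 mm, origin at its centre; 10 to 25 g; lies on the trough floor
- jar: brown glass jar with white lid, 72 mm across, 95 mm tall, origin under its centre; bystander
- sauce: green glass bottle with cap, 62 mm across, 190 mm tall, origin under its centre; bystander
- can: metal can, 74 mm across, 85 mm tall, origin under its centre; bystander
- round_tub: white round food tub with clear lid, 120 mm across, 78 mm tall, origin under its centre; bystander
- calculator: desk calculator lying flat, 155 x 105 x 17 mm, origin under its centre; bystander
- tape: cardboard tape core lying flat, 100 mm across, 45 mm tall, origin under its centre; bystander

How it is judged:
By the outcome, as a careful person would: the job done as asked, in the order asked, and still so for the second after the job is handed in, while the arm keeps its last pose, push and grip.
It also fails if it takes over 61 s, if anything falls off the work surface, if the arm or the gripper's body presses on something with over 40 N, if the wrist force passes 120 N, or if a joint passes its speed limit or range.

## Working session

There is one attempt and no reset: what is moved stays moved. The work goes in short steps, Python scripts to look and compute and a shell command to move; the robot and the scene stay as the last step left them, time stands still between calls to the robot, and variables do not carry over. Pictures are saved under pics/ and viewed, and the job is handed in when it is done.

```bash
ls; mkdir -p pics; python3 - <<'E'
from workcell import status, imaging, r
import cv2,numpy as np
print(status.get_obs(), r.grip_depth)
for n in ["scene","side","wrist"]:
    p,d=imaging.read_camera(n); cv2.imwrite(f"pics/{n}0.png",p[:,:,::-1]); np.save(f"pics/{n}0.npy",d)
    c=imaging.camera_info(n); np.savez(f"pics/{n}0c.npz",**c)
    R,t=np.array(c["R"]),np.array(c["t"]); print(n,-R.T@t, R[2],c["K"][0])
E
```

```text
pics
{'time': 0.0, 'joints': array([-1.37607242e+00,  8.80161803e-02,  1.37230307e+00,  3.01548689e-05,
        1.68359813e+00, -1.03112145e-01]), 'qd': array([2.09321807e-03, 5.34487800e-04, 5.25911151e-05, 1.08912087e-03,
       1.11354938e-03, 1.98548368e-03]), 'tau': array([ 3.40376482e-04, -3.51861119e+01, -3.13276076e+01,  1.17469980e-05,
        1.06717300e-02, -8.66851678e-06]), 'eef_pos': array([ 161.29853388, -525.2853741 ,  230.08093183]), 'ee_rot': array([-1.16182764e-03,  9.88931270e-01,  1.48369780e-01, -3.82564811e-05]), 'wrist_force': array([-0.13239377, -0.10890823, -0.44122684]), 'moment': array([ 0.01014088,  0.00794302, -0.00750044]), 'width': 85.17051773753695} -18.700000000000003
scene [1129.82824014 -582.16991943 1138.27011925] [-0.45424494  0.47318771 -0.75482112] [488.96955141   0.         322.74361865]
side [341.28462339 788.90977825 989.48534642] [ 0.15692101 -0.63932038 -0.75275843] [363.32691239   0.         319.29138734]
wrist [ 237.31509796 -501.17767774  374.55159014] [-0.29913125 -0.08909785 -0.95004319] [282.1576149    0.         318.04902992]
```

View pics/scene0.png

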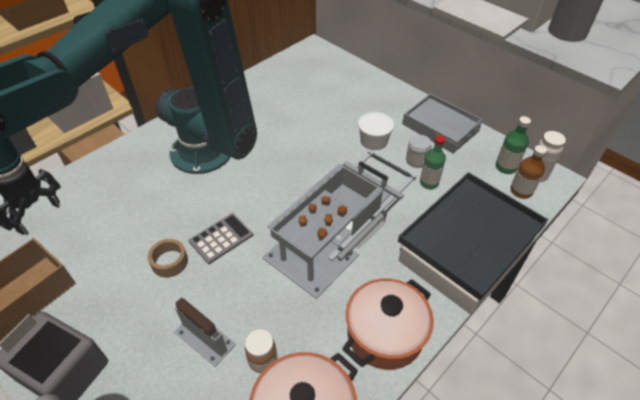

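View pics/side0.png

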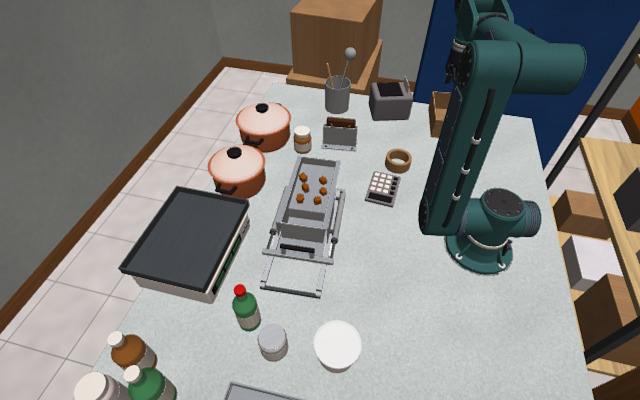

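View pics/wrist0.png

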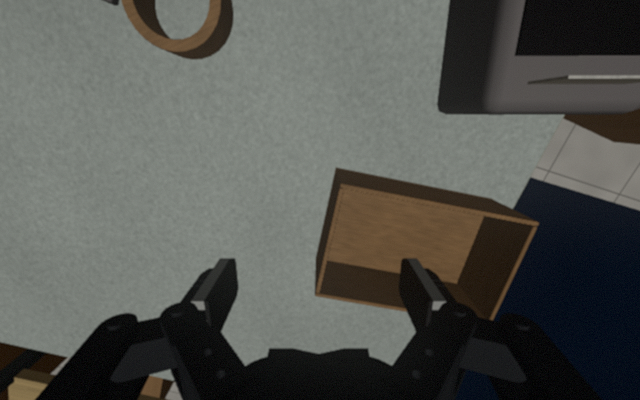

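The views show the tray mid-counter, with its chute end toward +y. The scraper stand is at scene (205,325) and side (340,130). I'll enlarge both.

```bash
cat > h.py <<'E'
import numpy as np,cv2
def load(n):
    c=np.load(f"pics/{n}c.npz"); return cv2.imread(f"pics/{n}.png"),np.load(f"pics/{n}.npy"),c["K"],c["R"],c["t"]
def ray(n,u,v,z):
    """pixel ray meets plane z"""
    _,d,K,R,t=load(n); o=-R.T@t; w=R.T@np.linalg.inv(K)@np.array([u,v,1.]); return o+w*(z-o[2])/w[2]
def pt(n,u,v):
    _,d,K,R,t=load(n); D=d[int(round(v)),int(round(u))]; return R.T@(np.linalg.inv(K)@np.array([u,v,1.])*D-t)
def proj(n,X):
    _,d,K,R,t=load(n); c=K@(R@np.asarray(X,float)+t); return c[:2]/c[2]
def crop(n,x0,y0,x1,y1,s,out):
    im=load(n)[0][y0:y1,x0:x1]; cv2.imwrite(f"pics/{out}.png",cv2.resize(im,None,fx=s,fy=s,interpolation=cv2.INTER_CUBIC))
E
python3 - <<'E'
from h import *
crop("scene0",260,140,420,300,5,"sc_tray")if 0 else crop("scene0",260,145,420,295,4,"sc_tray")
crop("side0",255,150,355,300,4,"sd_tray")
crop("scene0",165,285,245,370,6,"sc_st")
crop("side0",310,105,370,160,8,"sd_st")
E
```

```text
(no output)
```

View pics/sc_tray.png

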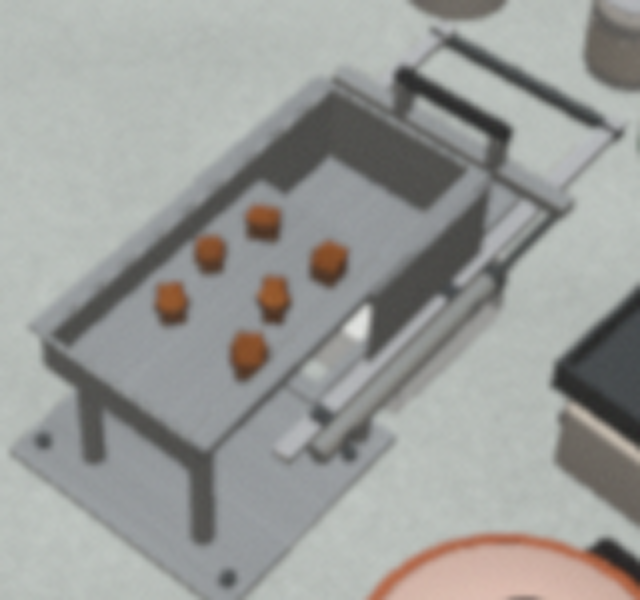

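View pics/sd_tray.png

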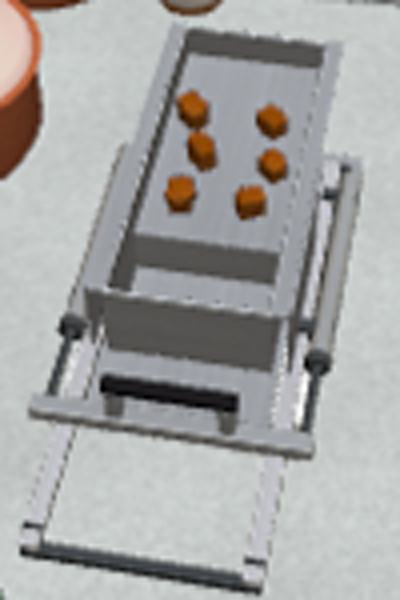

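View pics/sc_st.png

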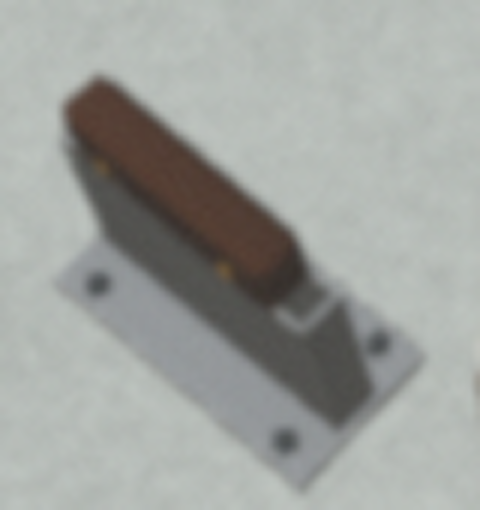

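View pics/sd_st.png

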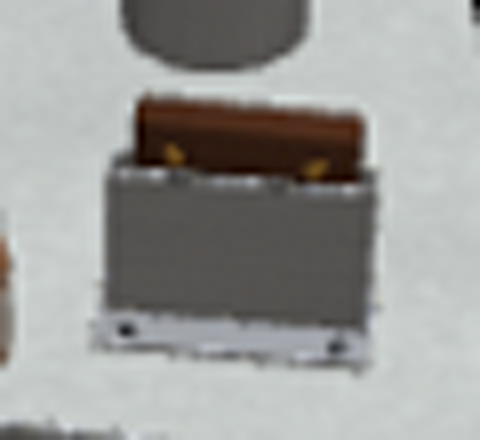

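```bash
cat > fit.py <<'E'
from h import *
from scipy.optimize import least_squares
def fit(obs,x0):
    def f(p):
        c,s=np.cos(p[2]),np.sin(p[2]); o=[]
        for n,u,v,X in obs:
            o+=list(proj(n,[p[0]+c*X[0]-s*X[1],p[1]+s*X[0]+c*X[1],X[2]])-[u,v])
        return o
    q=least_squares(f,x0,loss="soft_l1",f_scale=1.,x_scale=[10,10,.1]); return q.x,np.round(np.reshape(f(q.x),(-1,2)),1)
S=lambda a,b,X:("scene0",260+a/4-.4,145+b/4-.4,X)
D=lambda a,b,X:("side0",255+a/4-.4,150+b/4-.4,X)
obs=[S(400,78,(190,50,130)),S(508,135,(190,-50,130)),S(262,180,(45,60,125)),
D(103,382,(190,-50,130)),D(238,402,(190,50,130)),D(133,238,(45,-60,125)),D(280,250,(45,60,125)),D(190,55,(-165,-60,125)),D(322,68,(-165,60,125))]
tray,res=fit(obs,[500,-100,1.5]); print("tray",tray,np.degrees(tray[2])); print(res.tolist())
S=lambda a,b,X:("scene0",165+a/6-.4,285+b/6-.4,X)
D=lambda a,b,X:("side0",310+a/8-.4,105+b/8-.4,X)
import itertools
best=None
obs=[S(55,283,(-73,-36,5)),S(300,492,(73,-36,5)),S(425,355,(73,36,5)),D(92,350,(73,36,5)),D(368,370,(-73,36,5)),
S(95,78,(-58,12,129)),S(298,235,(58,12,129)),D(138,98,(58,-12,129)),D(362,116,(-58,-12,129))]
st,res=fit(obs,[450,-500,0]); print("stand",st,np.degrees(st[2])); print(res.tolist())
np.savez("poses.npz",tray=tray,st=st)
def draw(n,segs,p,im):
    c,s=np.cos(p[2]),np.sin(p[2])
    for A,B in segs:
        P=[proj(n,[p[0]+c*X[0]-s*X[1],p[1]+s*X[0]+c*X[1],X[2]])*4+1.5 for X in (A,B)]
        cv2.line(im,tuple(np.int32(P[0])),tuple(np.int32(P[1])),(0,255,0),1)
def rect(x0,x1,y0,y1,z): 
    q=[(x0,y0,z),(x1,y0,z),(x1,y1,z),(x0,y1,z)]; return [(q[i],q[(i+1)%4]) for i in range(4)]
for n,b in (("scene0",(165,140,425,370)),("side0",(250,100,400,300))):
    im=cv2.resize(load(n)[0],None,fx=4,fy=4,interpolation=cv2.INTER_CUBIC)
    draw(n,rect(-165,125,-60,60,155)+rect(-165,45,-60,60,125)+[((190,-50,128),(190,50,128)),((285,-90,81),(285,90,81)),((300,-79,81),(45,-79,81)),((300,79,81),(45,79,81))],tray,im)
    draw(n,rect(-73,73,-36,36,5)+rect(-69,69,-11,11,100)+rect(-58,58,-12,12,129),st,im)
    x0,y0,x1,y1=b; im=im[4*y0:4*y1,4*x0:4*x1]
    f=min(800/im.shape[1],600/im.shape[0],1); cv2.imwrite(f"pics/ov_{n}.png",cv2.resize(im,None,fx=f,fy=f,interpolation=cv2.INTER_AREA))
E
python3 fit.py
```

```text
tray [557.18953638  45.80780567   1.64305641] 94.14019787684069
[[-0.8, -1.9], [0.1, -0.1], [-0.7, -0.1], [-1.1, -0.1], [-0.4, 0.0], [-0.3, -1.4], [0.8, 0.8], [-0.8, -0.5], [0.1, 0.4]]
stand [ 5.50567639e+02 -3.97758597e+02  1.25176843e-01] 7.172104772067921
[[-1.4, -0.2], [-0.5, -0.2], [-0.1, -0.3], [-0.7, -1.3], [-0.2, -0.9], [0.1, -1.7], [1.7, -0.2], [-1.2, -1.3], [-0.1, -1.4]]
```

View pics/ov_scene0.png

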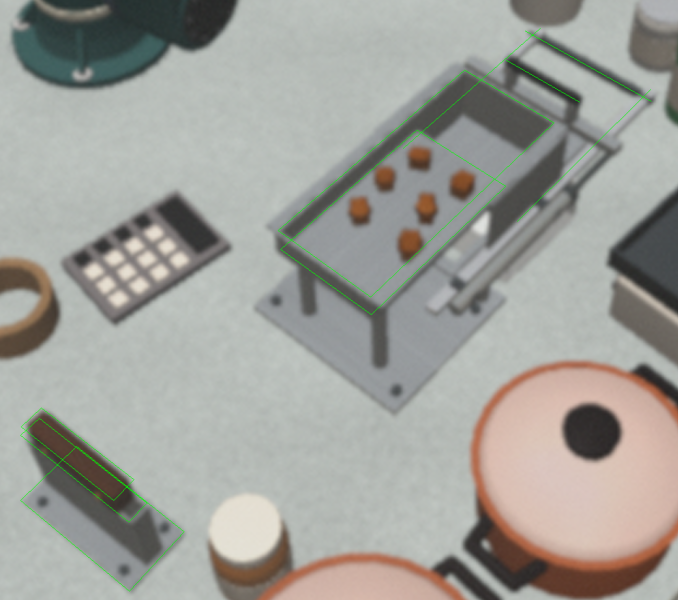

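View pics/ov_side0.png

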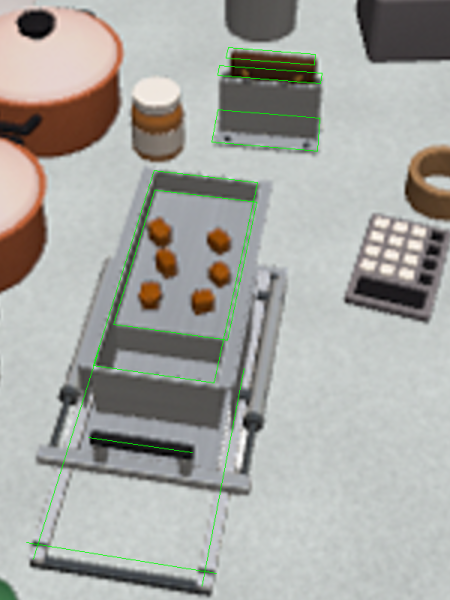

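```bash
cat > go.py <<'E'
import numpy as np,sys
from scipy.spatial.transform import Rotation as Rn
from workcell import status
def R0():
    q=status.get_obs()["ee_rot"]; return Rn.from_quat([q[1],q[2],q[3],q[0]])
def plan(x,y,z,yaw):
    """shift (cm) & turn (deg) for tool down, tool-x at world yaw deg"""
    s=status.get_obs(); R=R0(); p=s["eef_pos"]
    c,sn=np.cos(np.radians(yaw)),np.sin(np.radians(yaw))
    T=Rn.from_matrix(np.array([[c,sn,0],[sn,-c,0],[0,0,-1]]))
    print("t",round(s["time"],2),"at",p.round(1),"F",s["wrist_force"].round(1),"w",round(s["width"],1))
    print("shift cm",(R.inv().apply(np.array([x,y,z])-p)/10).round(2),"turn",np.degrees((R.inv()*T).as_rotvec()).round(1), "axes",R.as_matrix()[:,0].round(3))
if __name__=="__main__": plan(*map(float,sys.argv[1:5]))
E
python3 go.py 550 -398 232 7.2
python3 - <<'E'
from h import *
import cv2
im,d,K,R,t=load("side0")
P=np.load("poses.npz")["tray"]; c,s=np.cos(P[2]),np.sin(P[2])
for n in("side0","scene0"):
    im=load(n)[0].astype(int); m=((im[:,:,2]>im[:,:,0]*2.2)&(im[:,:,2]>90)).astype(np.uint8)
    k,l,st,ce=cv2.connectedComponentsWithStats(m)
    for i in range(1,k):
        if 12<st[i,4]<200:
            X=ray(n,*ce[i],136)[:2]-P[:2]; print(n,ce[i].round(),st[i,4],(c*X[0]+s*X[1]).round(),(-s*X[0]+c*X[1]).round())
E
```

```text
t 0.15 at [ 161.3 -525.4  230.4] F [-0.3 -0.   0.8] w 85.4
shift cm [40.9  -0.78 -0.15] turn [-0.1 -0.   9.9] axes [0.956 0.293 0.   ]
side0 [261.  63.] 74 -796.0 -384.0
side0 [389.  80.] 15 -754.0 214.0
side0 [636. 112.] 187 -686.0 1208.0
side0 [622. 110.] 17 -692.0 1156.0
side0 [302. 140.] 76 -276.0 -80.0
side0 [303. 176.] 32 -91.0 -39.0
side0 [323. 179.] 25 -88.0 29.0
side0 [305. 186.] 28 -48.0 -24.0
side0 [323. 190.] 26 -39.0 38.0
side0 [299. 197.] 35 5.0 -30.0
side0 [317. 199.] 28 2.0 26.0
side0 [239. 290.] 111 349.0 -116.0
scene0 [8. 3.] 124 -12.0 1727.0
scene0 [439. 139.] 67 426.0 -79.0
scene0 [325. 199.] 26 12.0 29.0
scene0 [312. 207.] 27 -34.0 37.0
scene0 [342. 209.] 37 13.0 -28.0
scene0 [328. 219.] 37 -35.0 -20.0
scene0 [302. 220.] 33 -82.0 29.0
scene0 [322. 232.] 49 -81.0 -37.0
scene0 [269. 367.] 34 -422.0 -182.0
scene0 [345. 378.] 82 -338.0 -317.0
```

```bash
python3 -m pendant '[[[5,0,0],[0,0,5],0.8],[[11,0,0],[0,0,9.9],0.8],[[17,-0.3,0],[0,0,9.9],0.8],[[23,-0.5,0],[0,0,9.9],0.8],[[29,-0.8,0],[0,0,9.9],0.8],[[35,-0.8,0],[0,0,9.9],0.8],[[39,-0.8,0],[0,0,9.9],0.8],[[40.9,-0.8,0],[0,0,9.9],0.8],[[40.9,-0.8,0],[0,0,9.9],0.8]]'
cat > look.py <<'E'
import sys,cv2,numpy as np
from workcell import imaging
n,o=sys.argv[1:3]
c=imaging.camera_info(n); np.savez(f"pics/{o}c.npz",**c)
p,d=imaging.read_camera(n); cv2.imwrite(f"pics/{o}.png",p[:,:,::-1]); np.save(f"pics/{o}.npy",d)
E
python3 look.py wrist w1
```

```text
time: 1.27
eef_pos: [550.2, -397.9, 230.5]
ee_rot: [-0.0, 0.998, 0.063, -0.001]
wrist_force: [-1.2, 0.1, -0.1]
width: 68.4
```

View pics/w1.png

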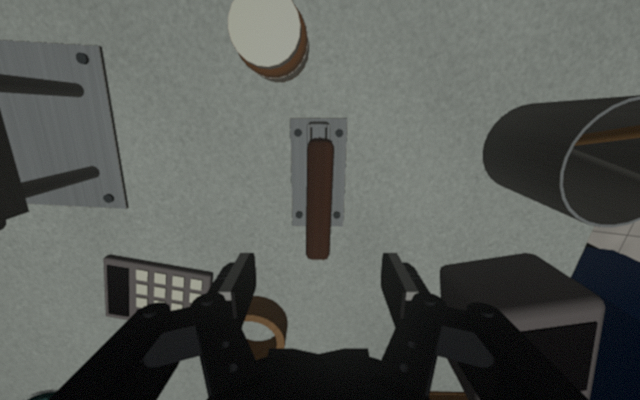

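```bash
python3 - <<'E'
from h import *
crop("w1",270,100,370,270,3.5,"w1c")
for u,v,z in[(291,118,5),(348,118,5),(347,225,5),(292,225,5),(320,139,129),(317,259,129),(307,200,129),(332,200,129)]: print(ray("w1",u,v,z).round(1))
_,d,K,R,t=load("w1"); print(pt("w1",319,200),pt("w1",300,170))
E
```

```text
[ 617.7 -353.7    5. ]
[ 626.7 -424.4    5. ]
[ 483.9 -445.9    5. ]
[ 474.1 -368.9    5. ]
[ 607.7 -390.9  129. ]
[ 493.5 -402.7  129. ]
[ 552.3 -386.1  129. ]
[ 555.2 -408.7  129. ]
[ 554.42881563 -396.84953633  131.32593887] [ 554.12802346 -371.88373598    7.37678464]
```

View pics/w1c.png

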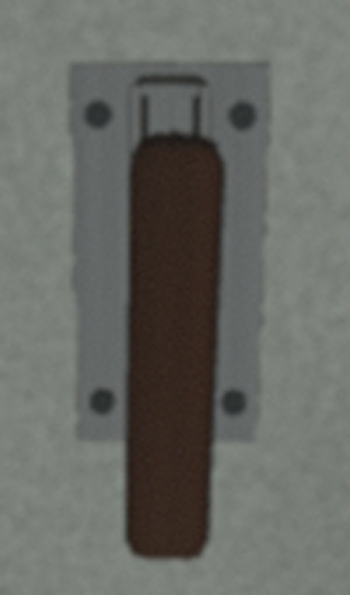

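```bash
python3 -m pendant '[[[0,0,5],[0,0,0],0.8],[[0,0,9.5],[0,0,0],0.8],[[0,0,12],[0,0,0],0.8],[[0,0,13.2],[0,0,0],0.8],[[0,0,13.2],[0,0,0],0.8],[[0,0,13.2],[0,0,0],0.1],[[0,0,13.2],[0,0,0],0.1],[[0,0,13.2],[0,0,0],0.1],[[0,0,13.2],[0,0,0],0.1],[[0,0,13.2],[0,0,0],0.1]]' 70
python3 look.py wrist w2; python3 go.py 551 -398 98 7
```

```text
time: 2.58
eef_pos: [550.8, -398.7, 101.2]
ee_rot: [0.001, 0.998, 0.063, 0.001]
wrist_force: [0.7, 0.7, 5.4]
width: 23.3
t 2.62 at [ 550.8 -398.7  101.3] F [-0.4 -0.2  6. ] w 22.9
shift cm [ 0.03 -0.07  0.33] turn [ 0.1 -0.1  0.2] axes [0.992 0.125 0.002]
```

View pics/w2.png

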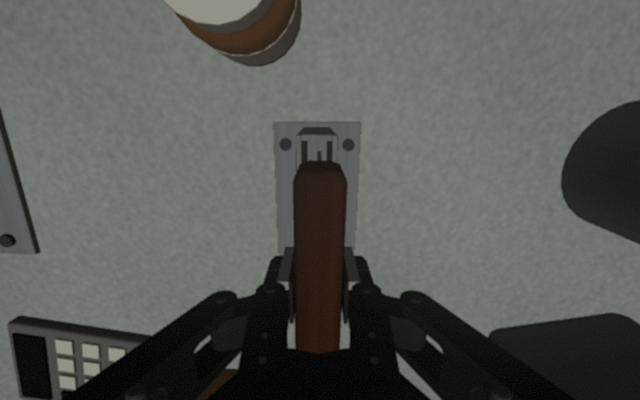

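```bash
python3 -m pendant '[[[0,0,-2],[0,0,0],0.1],[[0,0,-6],[0,0,0],0.1],[[0,0,-12],[0,0,0],0.1],[[0,0,-17.5],[0,0,0],0.1],[[0,0,-18],[0,0,0],0.1]]' 
python3 look.py side s2; python3 look.py wrist w3; python3 go.py 566.6 -83.9 280 4.1
python3 - <<'E'
from h import *
crop("s2",280,60,420,160,5,"s2c")
E
```

```text
time: 3.25
eef_pos: [551.3, -399.1, 287.2]
ee_rot: [0.004, 0.998, 0.063, 0.004]
wrist_force: [0.0, 0.8, -1.8]
width: 22.6
t 3.35 at [ 550.2 -398.2  280.5] F [-0.5  1.1 -2.4] w 23.0
shift cm [ 5.550e+00 -3.098e+01  1.000e-02] turn [ 0.1 -0.1  3.1] axes [0.992 0.125 0.001]
```

View pics/s2c.png

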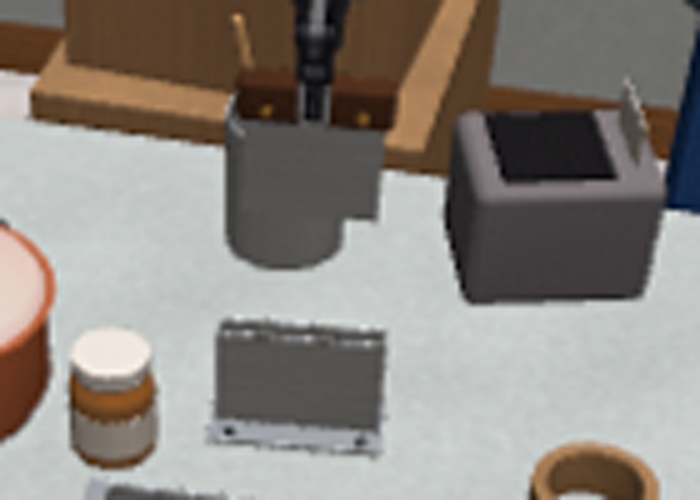

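View pics/w3.png

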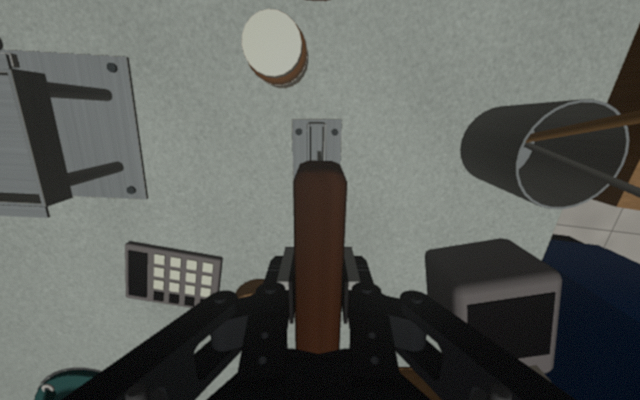

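The side picture shows the handle level in the jaws with the stand empty below. Next I carry the scraper over the back end of the tray.

```bash
python3 -m pendant '[[[0.5,-3,0],[0,0,0.5],0.1],[[1.3,-8,0],[0,0,1.5],0.1],[[2.3,-13,0],[0,0,2],0.1],[[3.3,-18,0],[0,0,3.1],0.1],[[4.2,-23,0],[0,0,3.1],0.1],[[5,-27.5,0],[0,0,3.1],0.1],[[5.5,-30,0],[0,0,3.1],0.1],[[5.55,-31,0],[0,0,3.1],0.1],[[5.55,-31,0],[0,0,3.1],0.1],[[5.55,-31,0],[0,0,3.1],0.1]]' 
python3 look.py wrist w4; python3 go.py 566.6 -83.9 280 4.1
```

```text
time: 4.6
eef_pos: [566.2, -84.8, 278.5]
ee_rot: [0.0, 0.999, 0.035, -0.001]
wrist_force: [-0.2, 0.1, -2.1]
width: 22.8
t 4.65 at [566.3 -84.9 278.7] F [-0.9 -0.1 -1.1] w 23.0
shift cm [ 0.04 -0.09 -0.13] turn [ 0.   0.1 -0.1] axes [ 0.998  0.069 -0.001]
```

View pics/w4.png

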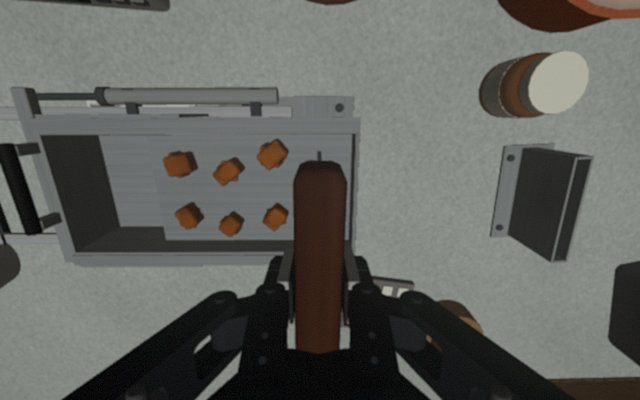

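```bash
python3 - <<'E'
from h import *
crop("w4",0,80,200,280,3,"w4a"); crop("w4",200,80,400,280,3,"w4b")
E
```

```text
(no output)
```

View pics/w4a.png

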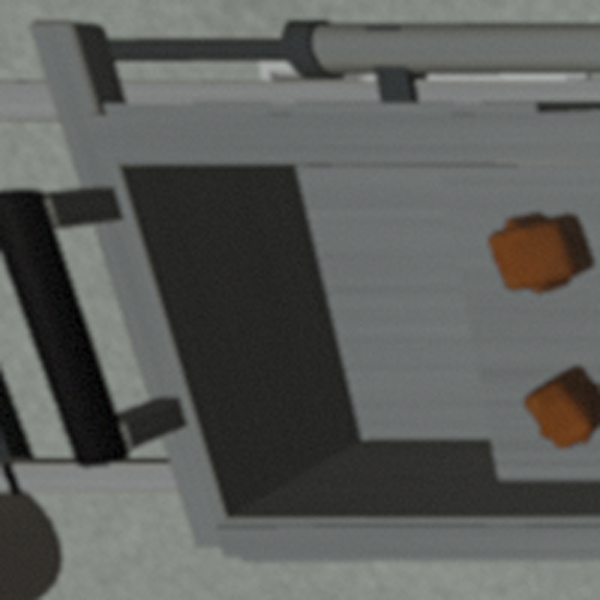

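View pics/w4b.png

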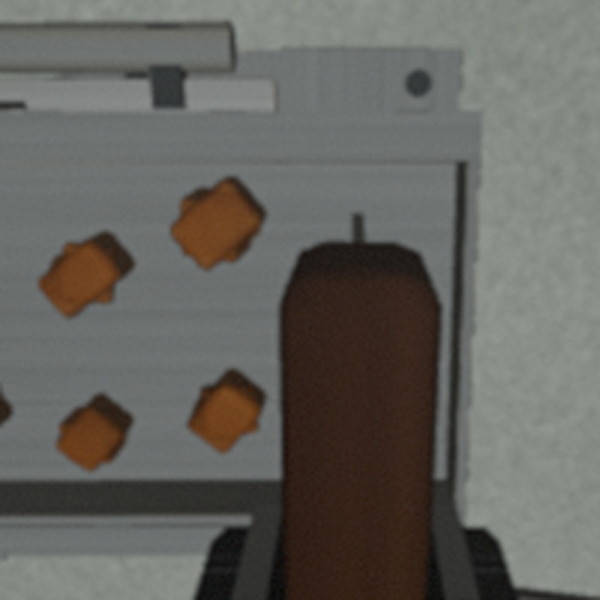

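```bash
python3 - <<'E'
from h import *
from scipy.optimize import least_squares
exec(open("fit.py").read().split("S=lambda")[0])
A=lambda a,b,X:("w4",a/3-.3,80+b/3-.3,X); B=lambda a,b,X:("w4",200+a/3-.3,80+b/3-.3,X)
obs=[A(122,165,(125,-60,155)),A(228,517,(125,60,155)),A(497,480,(45,60,125)),B(468,162,(-165,-60,155)),A(22,190,(190,-50,133)),A(100,462,(190,50,133))]
p,r=fit(obs,[557,46,1.64]); print(p,np.degrees(p[2]),r.tolist())
# blade: tip top pixel, blade bottom corner
c,s=np.cos(p[2]),np.sin(p[2])
for z in(190,193): 
    X=ray("w4",200+358/3,80+212/3,z); d=X[:2]-p[:2]; print(z,X.round(1),c*d[0]+s*d[1],-s*d[0]+c*d[1])
T=lambda x,y:(p[:2]+[c*x-s*y,s*x+c*y]).round(1)
print(T(-130,0),T(60,0),T(190,0),T(275,0))
np.savez("poses2.npz",tray=p)
E
```

```text
[557.11662654  46.51693615   1.64208114] 94.08431910378013 [[0.8, -0.0], [0.7, -0.6], [1.2, -0.6], [-0.2, 0.3], [-6.8, 0.3], [-1.1, 0.6]]
190 [615.7 -81.2 190. ] -131.55965206129164 -49.37888492489935
193 [616.1 -81.2 193. ] -131.54852161244463 -49.76724241714932
[566.4 -83.2] [552.8 106.4] [543.6 236. ] [537.5 320.8]
```

```bash
python3 -m pendant '[[[0.1,-0.1,3],[0,0,0],0.1],[[0.1,-0.1,5],[0,0,0],0.1],[[0.1,-0.1,6],[0,0,0],0.1],[[0.1,-0.1,6.4],[0,0,0],0.1],[[0.1,-0.1,6.4],[0,0,0],0.1],[[0.1,-0.1,6.4],[0,0,0],0.1]]' 
python3 look.py wrist w5;python3 look.py side s5; python3 go.py 552.8 106.4 214 4.1
python3 - <<'E'
from h import *
crop("w5",220,80,420,280,3,"w5c"); crop("s5",260,120,380,240,5,"s5c")
E
```

```text
time: 5.4
eef_pos: [567.9, -82.8, 216.5]
ee_rot: [0.0, 0.999, 0.035, 0.001]
wrist_force: [-0.9, 0.1, -1.7]
width: 22.9
t 5.5 at [567.8 -82.7 216.3] F [-0.8  0.6 -2.5] w 22.8
shift cm [ -0.15 -18.97   0.22] turn [ 0.  -0.1 -0. ] axes [0.997 0.071 0.002]
```

View pics/w5c.png

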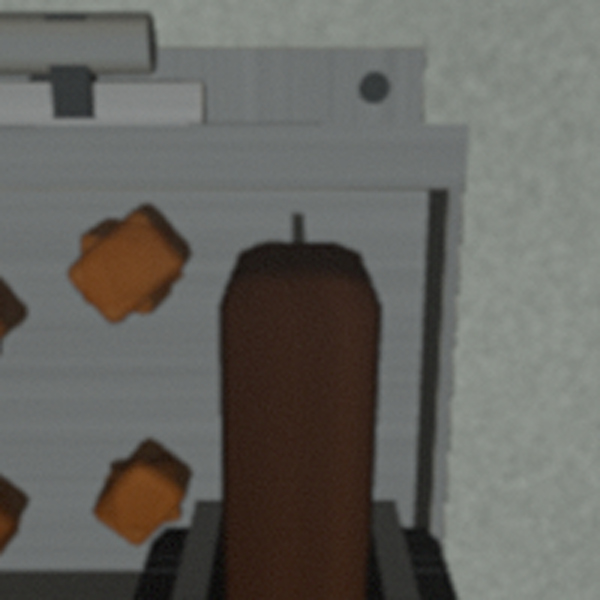

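View pics/s5c.png

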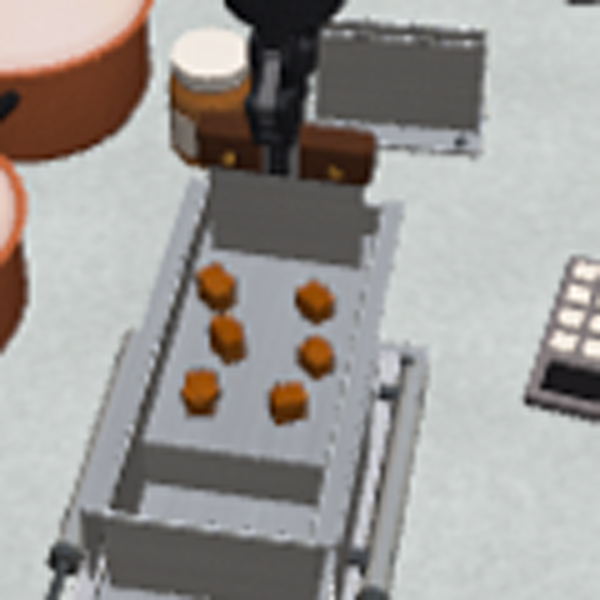

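```bash
python3 -m pendant '[[[0,0,0.2],[0,0,0],0.1],[[0,-1,0.2],[0,0,0],0.1],[[0,-2,0.2],[0,0,0],0.1],[[0,-3,0.2],[0,0,0],0.1],[[0,-4,0.2],[0,0,0],0.1],[[0,-5,0.2],[0,0,0],0.1],[[0,-6,0.2],[0,0,0],0.1],[[0,-7,0.2],[0,0,0],0.1],[[0,-8,0.2],[0,0,0],0.1],[[0,-9,0.2],[0,0,0],0.1]]' 
python3 look.py wrist w6;python3 look.py side s6; python3 go.py 552.8 106.4 214 4.1
python3 - <<'E'
from h import *
crop("s6",250,120,370,240,5,"s6c")
E
```

```text
time: 6.75
eef_pos: [561.0, 7.8, 213.4]
ee_rot: [0.0, 0.999, 0.035, 0.0]
wrist_force: [0.7, -0.6, -2.0]
width: 23.0
t 6.85 at [560.9   8.4 213.3] F [ 0.1  0.1 -2.3] w 22.9
shift cm [-0.1  -9.83 -0.06] turn [-0.  0.  0.] axes [ 0.997  0.072 -0.   ]
```

View pics/w6.png

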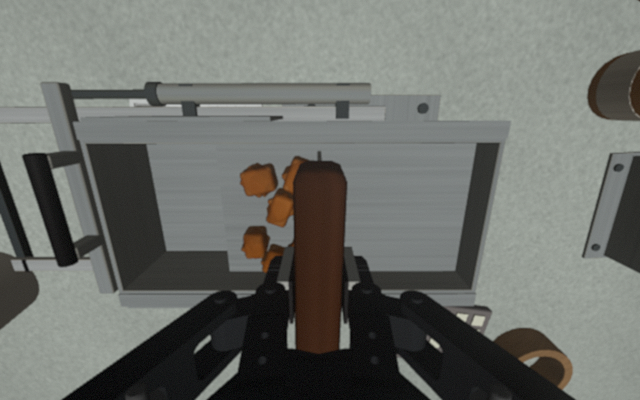

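View pics/s6c.png

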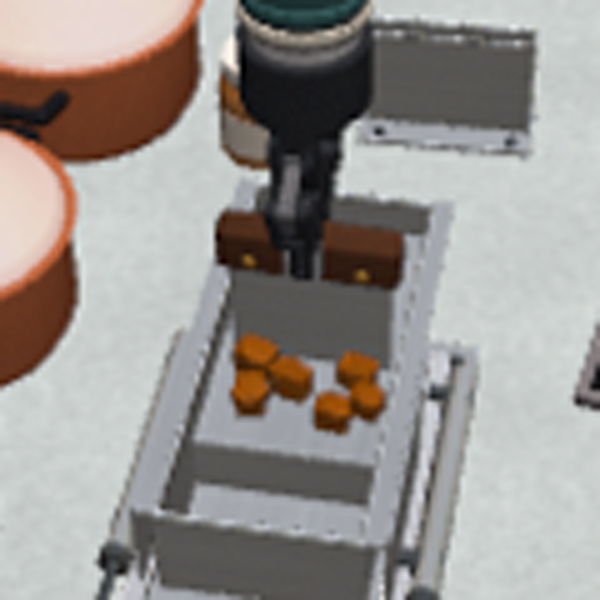

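All six lumps are ahead of the blade, so I carry on.

```bash
python3 -m pendant '[[[0,-1,0],[0,0,0],0.1],[[0,-2,0],[0,0,0],0.1],[[0,-3,0],[0,0,0],0.1],[[0,-4,0],[0,0,0],0.1],[[0,-5,0],[0,0,0],0.1],[[-0.05,-6.2,0],[0,0,0],0.1],[[-0.1,-7.4,0],[0,0,0],0.1],[[-0.1,-8.6,0],[0,0,0],0.1],[[-0.1,-9.6,0],[0,0,0],0.1],[[-0.1,-10.3,0],[0,0,0],0.1]]' 
python3 -m pendant '[[[0,0,0],[0,0,0],0.1],[[0,0,0],[0,0,0],0.1]]' 
python3 look.py wrist w7;python3 look.py side s7; python3 go.py 552.8 106.4 214 4.1
python3 - <<'E'
from h import *
crop("s7",240,120,360,240,5,"s7c")
E
```

```text
time: 8.1
eef_pos: [552.6, 110.6, 213.2]
ee_rot: [0.0, 0.999, 0.036, -0.0]
wrist_force: [-0.3, -1.0, -3.0]
width: 23.1
time: 8.35
eef_pos: [552.7, 109.6, 213.3]
ee_rot: [0.0, 0.999, 0.035, -0.0]
wrist_force: [-0.1, -0.2, -1.6]
width: 22.8
t 8.45 at [552.8 109.5 213.3] F [ 0.6 -0.3 -1.1] w 23.0
shift cm [-0.02  0.31 -0.07] turn [ 0.   0.  -0.1] axes [ 0.998  0.07  -0.   ]
```

View pics/w7.png

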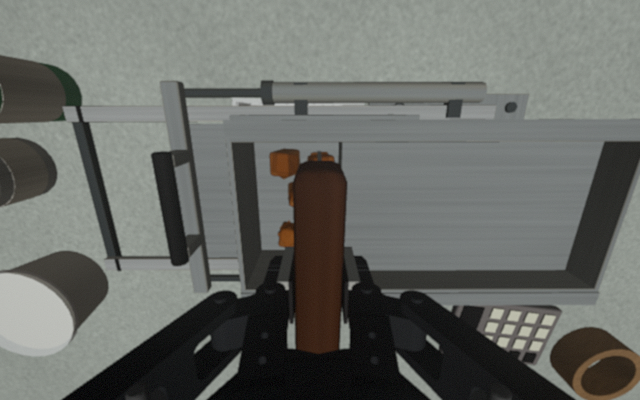

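View pics/s7c.png

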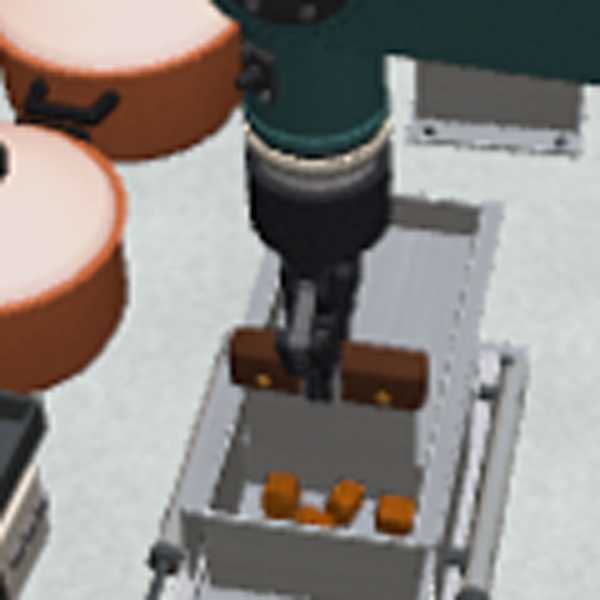

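```bash
python3 -m pendant '[[[0,1,0],[0,0,0],0.1],[[0,3,-2],[0,0,0],0.1],[[0,6,-5.5],[0,0,0],0.1],[[0,9,-7.5],[0,0,0],0.1],[[0,12,-7.5],[0,0,0],0.1],[[0,13,-7.5],[0,0,0],0.1]]' 
python3 look.py wrist w8;python3 look.py scene c8; python3 go.py 550.8 -398.7 285 7
python3 - <<'E'
from h import *
crop("c8",310,140,430,260,5,"c8c")
E
```

```text
time: 9.2
eef_pos: [561.9, -22.1, 288.5]
ee_rot: [0.0, 0.999, 0.034, 0.0]
wrist_force: [0.1, 0.5, -2.2]
width: 23.0
t 9.3 at [561.7 -20.9 287.7] F [ 0.5 -0.1 -1.2] w 23.3
shift cm [-3.68 37.61  0.27] turn [-0.   0.1 -3.1] axes [ 0.998  0.069 -0.001]
```

View pics/w8.png

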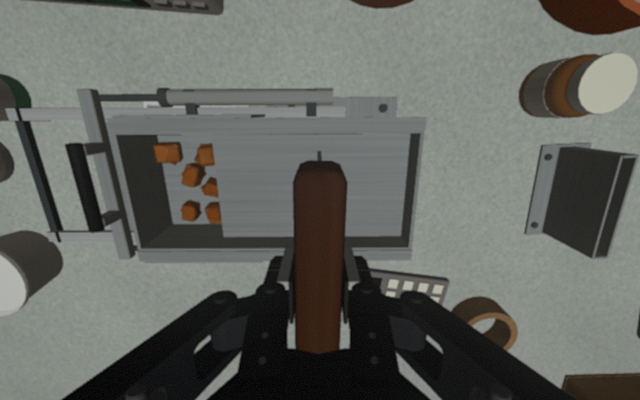

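View pics/c8c.png

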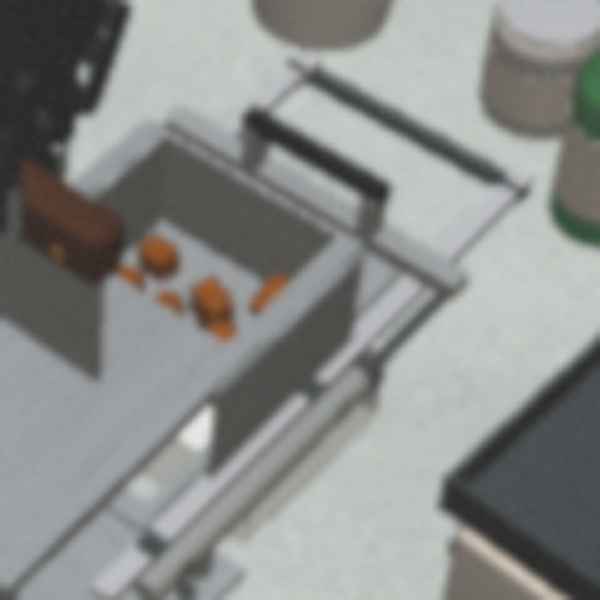

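All six lumps are down in the chute at wrist pixels (155–220, 145–222), and the scraper has not slipped. Next it goes back to the stand.

```bash
python3 -m pendant '[[[-0.3,4,0],[0,0,0],0.1],[[-0.8,9,0],[0,0,-0.5],0.1],[[-1.3,14,0],[0,0,-1],0.1],[[-1.8,19,0],[0,0,-1.5],0.1],[[-2.3,24,0],[0,0,-2],0.1],[[-2.8,29,0],[0,0,-2.5],0.1],[[-3.3,33.5,0],[0,0,-3],0.1],[[-3.7,36.5,0],[0,0,-3.1],0.1],[[-3.7,37.6,0],[0,0,-3.1],0.1],[[-3.7,37.6,0],[0,0,-3.1],0.1]]' 
python3 -m pendant '[[[0,0,0],[0,0,0],0.1],[[0,0,0],[0,0,0],0.1]]' 
python3 look.py wrist w9; python3 go.py 550.8 -398.7 101.3 7.2
```

```text
time: 10.55
eef_pos: [552.1, -396.7, 287.6]
ee_rot: [-0.001, 0.998, 0.063, -0.0]
wrist_force: [-0.1, 0.4, -1.1]
width: 22.9
time: 10.8
eef_pos: [552.1, -396.0, 289.0]
ee_rot: [0.0, 0.998, 0.063, 0.0]
wrist_force: [-0.0, 0.0, -1.7]
width: 23.1
t 10.85 at [ 552.  -396.2  288.9] F [ 0.1 -0.2 -0.8] w 23.0
shift cm [-0.16  0.22 18.76] turn [ 0.  -0.   0.1] axes [0.992 0.126 0.001]
```

View pics/w9.png

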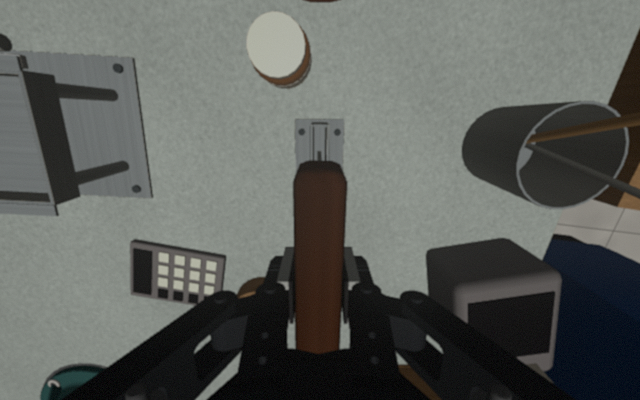

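```bash
python3 -m pendant '[[[-0.16,0.22,1],[0,0,0],0.1],[[-0.16,0.22,4],[0,0,0],0.1],[[-0.16,0.22,7],[0,0,0],0.1],[[-0.16,0.22,10],[0,0,0],0.1],[[-0.16,0.22,13],[0,0,0],0.1],[[-0.16,0.22,16],[0,0,0],0.1],[[-0.16,0.22,17.5],[0,0,0],0.1],[[-0.16,0.22,18.3],[0,0,0],0.1],[[-0.16,0.22,18.6],[0,0,0],0.1],[[-0.16,0.22,18.6],[0,0,0],0.1]]' 
python3 go.py 550.8 -398.7 101.3 7.2; python3 look.py side s10; python3 - <<'E'
from h import *
crop("s10",310,85,380,165,7,"s10c")
E
```

```text
time: 12.1
eef_pos: [550.8, -400.3, 103.5]
ee_rot: [0.001, 0.998, 0.062, 0.001]
wrist_force: [0.9, 0.5, -1.2]
width: 23.1
t 12.1 at [ 550.8 -400.3  103.5] F [ 0.9  0.5 -1.2] w 23.1
shift cm [ 0.02 -0.16  0.22] turn [ 0.1 -0.1 -0. ] axes [0.992 0.125 0.001]
```

View pics/s10c.png

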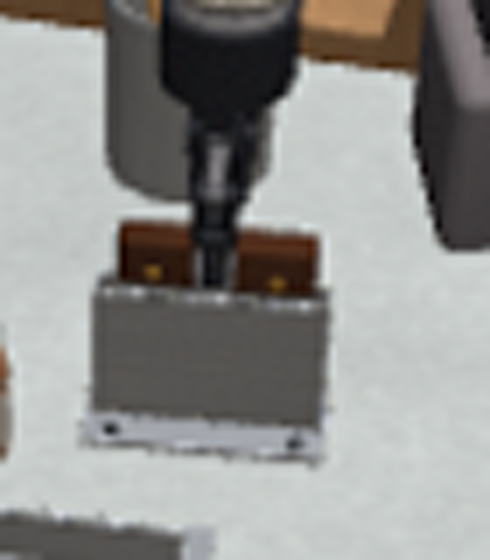

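```bash
python3 -m pendant '[[[0,-0.12,0.15],[0,0,0],0.1],[[0,-0.12,0.3],[0,0,0],0.1],[[0,-0.12,0.3],[0,0,0],0.1]]'; python3 go.py 550.8 -398.7 101.3 7.2
```

```text
time: 12.52
eef_pos: [550.6, -398.9, 101.3]
ee_rot: [0.001, 0.998, 0.063, 0.001]
wrist_force: [-2.4, 1.8, 5.3]
width: 23.0
t 12.53 at [ 550.6 -398.9  101.3] F [-2.4  1.8  5.3] w 23.0
shift cm [ 0.02 -0.02 -0.  ] turn [ 0.1 -0.1 -0. ] axes [0.992 0.125 0.002]
```

```bash
python3 -m pendant '[[[0,0,-0.2],[0,0,0],0.5],[[0,0,-0.2],[0,0,0],0.8],[[0,0,-0.2],[0,0,0],0.8],[[0,0,-0.2],[0,0,0],0.8],[[0,0,-3],[0,0,0],0.8],[[0,0,-8],[0,0,0],0.8],[[0,0,-12],[0,0,0],0.8],[[0,0,-15],[0,0,0],0.8],[[0,0,-17],[0,0,0],0.8]]'; python3 look.py wrist w11; python3 go.py 543.6 236 240 4.1
```

```text
time: 13.65
eef_pos: [550.5, -399.0, 271.7]
ee_rot: [0.001, 0.998, 0.062, 0.001]
wrist_force: [-0.6, -0.4, -0.9]
width: 68.4
t 13.7 at [ 551.  -399.4  274.6] F [0.4 0.3 1.8] w 68.4
shift cm [  7.17 -63.16   3.14] turn [ 0.3 -0.3  3.1] axes [0.992 0.125 0.005]
```

View pics/w11.png

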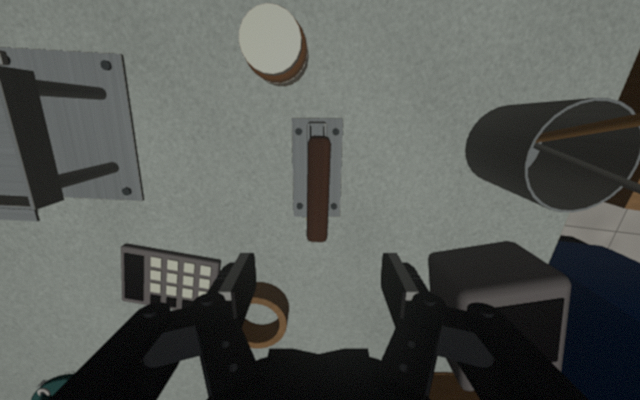

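```bash
python3 -m pendant '[[[0.5,-5,0],[0,0,0.5],0.6],[[1.2,-11,0],[0,0,1],0.6],[[1.9,-17,0],[0,0,1.5],0.6],[[2.6,-23,0],[0,0,2],0.6],[[3.2,-29,0],[0,0,2.5],0.6],[[3.9,-35,0],[0,0,3.1],0.6],[[4.6,-41,0],[0,0,3.1],0.6],[[5.3,-47,0],[0,0,3.1],0.6],[[6,-53,0],[0,0,3.1],0.6],[[6.5,-57,0],[0,0,3.1],0.6]]';  python3 -m pendant '[[[0,0,0],[0,0,0],0.6]]'; python3 go.py 543.6 236 240 4.1
```

```text
time: 14.95
eef_pos: [542.9, 177.6, 268.5]
ee_rot: [-0.0, 0.999, 0.037, -0.0]
wrist_force: [0.3, -0.2, -0.9]
width: 51.1
time: 15.08
eef_pos: [542.9, 177.7, 268.2]
ee_rot: [-0.0, 0.999, 0.038, -0.001]
wrist_force: [-0.0, -0.2, 0.1]
width: 51.4
t 15.07 at [542.9 177.7 268.2] F [-0.  -0.2  0.1] w 51.4
shift cm [ 0.52 -5.81  2.82] turn [-0.   0.1  0.2] axes [ 0.997  0.076 -0.001]
```

```bash
python3 -m pendant '[[[0.25,-2.5,1],[0,0,0.2],0.6],[[0.5,-5.2,2.5],[0,0,0.2],0.6],[[0.5,-5.8,2.8],[0,0,0.2],0.6],[[0.5,-5.8,2.8],[0,0,0.2],0.6],[[0.5,-5.8,2.8],[0,0,0.2],0.6]]'; python3 look.py wrist w12; python3 go.py 543.6 236 109.3 4.1;python3 -c "
from h import *
crop('w12',200,60,440,260,3.3,'w12c')"
```

```text
time: 15.7
eef_pos: [545.0, 232.0, 242.1]
ee_rot: [0.0, 0.999, 0.033, 0.001]
wrist_force: [-0.4, -0.2, 0.6]
width: 51.3
t 15.75 at [545.  232.1 242.2] F [-0.1 -0.2  0.6] w 51.6
shift cm [-0.13 -0.4  13.29] turn [ 0.  -0.1 -0.3] axes [0.998 0.066 0.002]
```

View pics/w12.png

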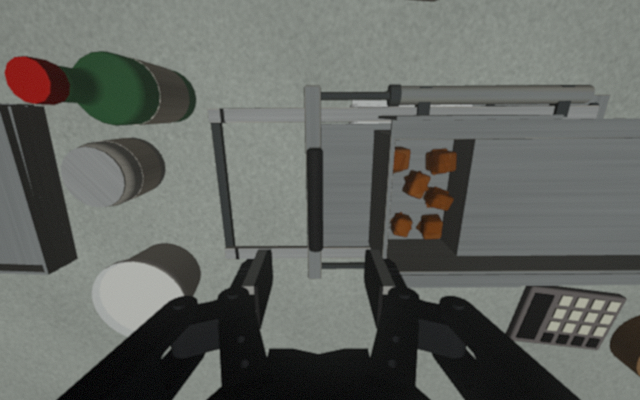

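View pics/w12c.png

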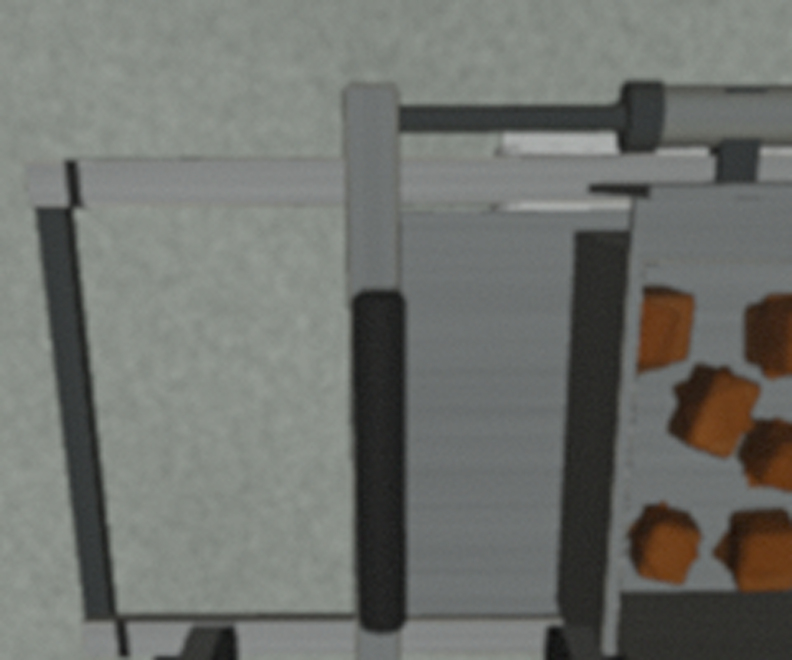

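```bash
python3 - <<'E'
from h import *
p=np.load("poses2.npz")["tray"];c,s=np.cos(p[2]),np.sin(p[2])
def T(X): d=X[:2]-p[:2]; return (c*d[0]+s*d[1]).round(1),(-s*d[0]+c*d[1]).round(1)
for u,v,z in[(378/3.3,293/3.3,132),(382/3.3,630/3.3,132),(72/3.3,185/3.3,81),(122/3.3,637/3.3,81)]:
    X=ray("w12",200+u-.3,60+v-.3,z); print(X.round(1),T(X))
E
```

```text
[593.6 239.8 132. ] (np.float64(190.2), np.float64(-50.2))
[492.9 232.4 132. ] (np.float64(190.0), np.float64(50.8))
[614.5 337.6  81. ] (np.float64(286.3), np.float64(-78.0))
[457.5 325.8  81. ] (np.float64(285.7), np.float64(79.5))
```

```bash
python3 -m pendant '[[[-0.13,-0.4,2],[0,0,-0.3],0.6],[[-0.13,-0.4,6],[0,0,-0.3],0.6],[[-0.13,-0.4,9.5],[0,0,-0.3],0.6],[[-0.13,-0.4,12],[0,0,-0.3],0.6],[[-0.13,-0.4,13],[0,0,-0.3],0.6],[[-0.13,-0.4,13.2],[0,0,-0.3],0.6],[[-0.13,-0.4,13.2],[0,0,-0.3],0.6]]';  python3 go.py 543.6 236 109.3 4.1; python3 look.py wrist w13
```

```text
time: 16.62
eef_pos: [543.8, 237.1, 110.8]
ee_rot: [-0.0, 0.999, 0.036, 0.001]
wrist_force: [-0.2, 0.3, 1.6]
width: 50.9
t 16.62 at [543.8 237.1 110.8] F [-0.2  0.3  1.6] w 50.9
shift cm [-0.03  0.11  0.15] turn [-0.  -0.1  0. ] axes [0.997 0.072 0.003]
```

View pics/w13.png

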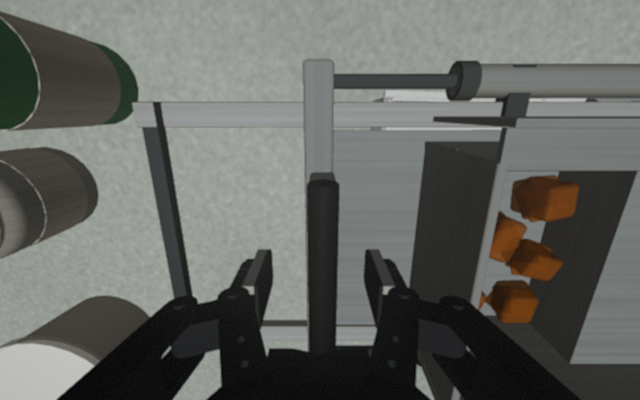

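```bash
python3 -m pendant '[[[0,0.1,0.05],[0,0,0],0.05],[[0,0.1,0.05],[0,0,0],0.05],[[0,0.1,0.05],[0,0,0],0.05],[[0,0.1,0.05],[0,0,0],0.05],[[0,0.1,0.05],[0,0,0],0.05]]' 90;  python3 go.py 537.5 320.8 109.3 4.1
```

```text
time: 17.3
eef_pos: [543.4, 235.0, 109.7]
ee_rot: [0.001, 0.999, 0.036, 0.001]
wrist_force: [-0.3, -5.3, 6.5]
width: 12.4
t 17.3 at [543.4 235.  109.7] F [-0.3 -5.3  6.5] w 12.4
shift cm [ 0.03 -8.6   0.02] turn [ 0.1 -0.1  0. ] axes [0.997 0.072 0.001]
```

```bash
python3 -m pendant '[[[0,-0.6,0],[0,0,0],0.05],[[0,-1.6,0],[0,0,0],0.05],[[0,-2.8,0],[0,0,0],0.05],[[0,-4,0],[0,0,0],0.05],[[0,-5.2,0],[0,0,0],0.05],[[0,-6.4,0],[0,0,0],0.05],[[0,-7.5,0],[0,0,0],0.05],[[0,-8.2,0],[0,0,0],0.05],[[0,-8.5,0],[0,0,0],0.05],[[0,-8.5,0],[0,0,0],0.05]]';  python3 go.py 537.5 320.8 109.3 4.1; python3 look.py wrist w14; python3 look.py side s14;python3 -c "
from h import *
crop('w14',130,60,390,260,3,'w14c');crop('s14',240,150,360,300,4,'s14c')"
```

```text
time: 18.55
eef_pos: [537.3, 317.1, 109.7]
ee_rot: [0.004, 0.999, 0.036, 0.0]
wrist_force: [-0.9, -12.3, 7.4]
width: 12.3
t 18.55 at [537.3 317.1 109.7] F [ -0.9 -12.3   7.4] w 12.3
shift cm [ 0.04 -0.37  0.03] turn [ 0.4  0.  -0. ] axes [ 0.997  0.071 -0.   ]
```

View pics/w14c.png

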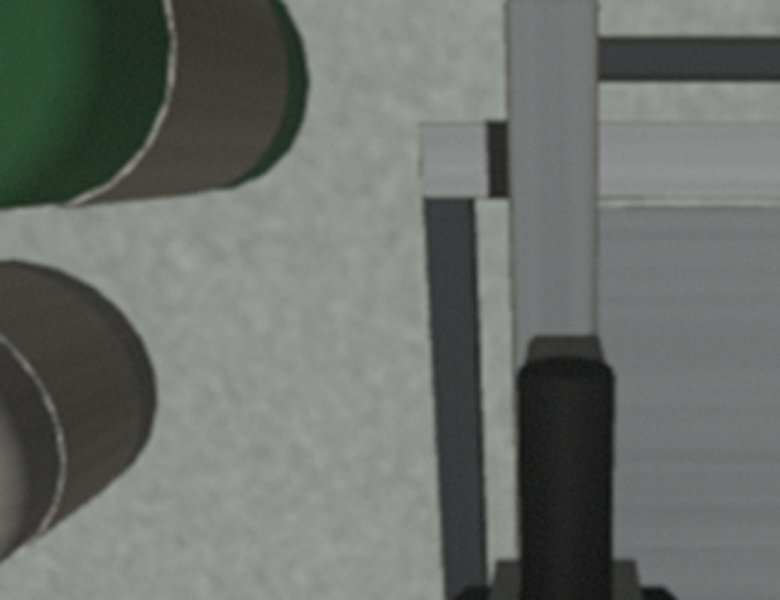

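View pics/w14.png

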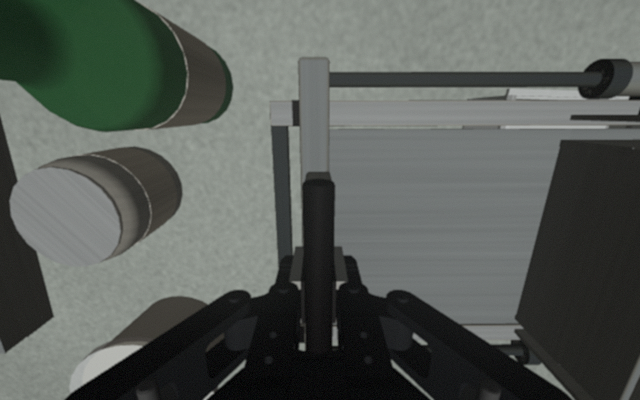

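View pics/s14c.png

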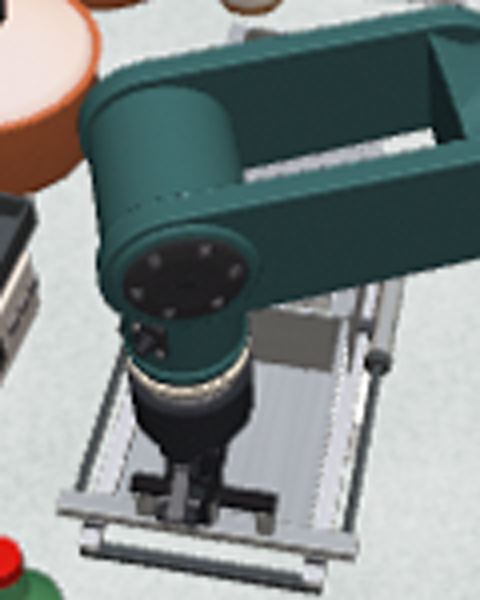

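```bash
python3 -m pendant '[[[0,-0.2,0],[0,0,0],0.05],[[0,-0.35,0],[0,0,0],0.05],[[0,-0.35,0],[0,0,0],0.05],[[0,-0.35,0],[0,0,0],0.05]]'; python3 go.py 537.5 320.8 109.3 4.1; python3 look.py wrist w15;python3 -c "
from h import *
crop('w15',230,40,360,140,6,'w15c')"
python3 - <<'E'
from h import *
p=np.load("poses2.npz")["tray"];c,s=np.cos(p[2]),np.sin(p[2])
def T(X): d=X[:2]-p[:2]; return (c*d[0]+s*d[1]).round(1),(-s*d[0]+c*d[1]).round(1)
for u,v,z in[(509,150,96),(488,150,81),(420,150,81)]:
    print(T(ray("w14",130+u/3-.3,60+v/3-.3,z)))
E
```

```text
time: 19.15
eef_pos: [537.1, 320.2, 109.7]
ee_rot: [0.004, 0.999, 0.035, -0.0]
wrist_force: [-1.6, -12.6, 7.6]
width: 12.3
t 19.15 at [537.1 320.2 109.7] F [ -1.6 -12.6   7.6] w 12.3
shift cm [ 0.04 -0.06  0.04] turn [ 0.4  0.  -0.1] axes [ 0.998  0.071 -0.   ]
(np.float64(282.2), np.float64(-80.4))
(np.float64(287.1), np.float64(-80.5))
(np.float64(300.2), np.float64(-80.5))
```

View pics/w15c.png

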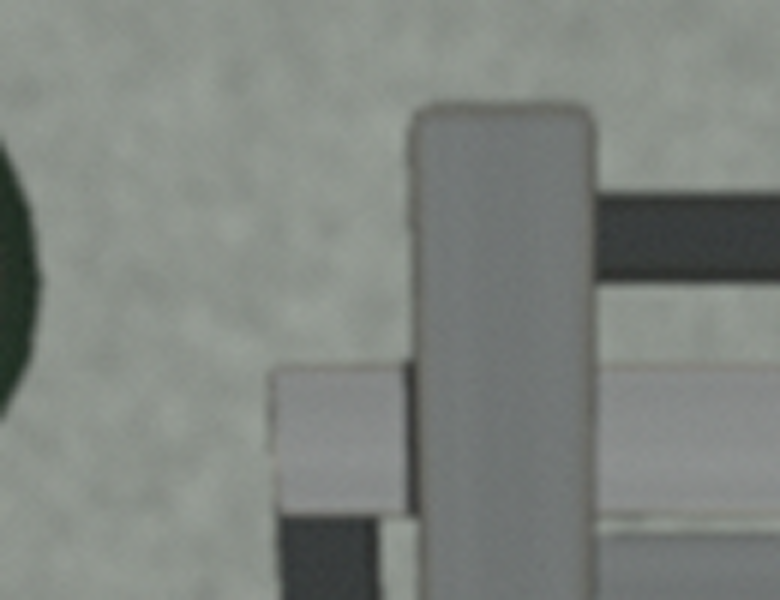

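```bash
python3 -m pendant '[[[0,0,0],[0,0,0],0.05],[[0,0,0],[0,0,0],0.05],[[0,0,0],[0,0,0],0.05],[[0,0,0],[0,0,0],0.05],[[0,0,0],[0,0,0],0.05],[[0,0,0],[0,0,0],0.05],[[0,0,0],[0,0,0],0.05],[[0,0,0],[0,0,0],0.05]]'; python3 look.py scene c15;python3 look.py side s15;python3 look.py wrist w16
python3 - <<'E'
from h import *
p=np.load("poses2.npz")["tray"];c,s=np.cos(p[2]),np.sin(p[2])
def T(X): d=X[:2]-p[:2]; return (c*d[0]+s*d[1]).round(1),(-s*d[0]+c*d[1]).round(1)
for u,v,z in[(417,440,96),(406,440,81),(275,440,81)]:
    print(T(ray("w15",230+u/6-.4,40+v/6-.4,z)))
crop("c15",290,140,430,280,4,"c15c")
crop("s15",250,120,390,300,3.3,"s15c")
crop('w16',230,40,360,140,6,'w16c')
E
```

```text
time: 20.2
eef_pos: [537.1, 320.2, 109.7]
ee_rot: [0.004, 0.999, 0.035, -0.0]
wrist_force: [-0.7, -13.0, 7.1]
width: 12.6
(np.float64(285.5), np.float64(-78.8))
(np.float64(287.4), np.float64(-78.7))
(np.float64(300.1), np.float64(-78.7))
```

View pics/c15c.png

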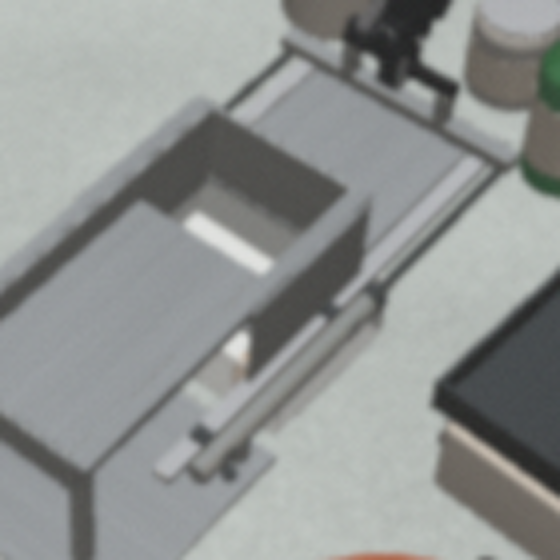

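View pics/s15c.png

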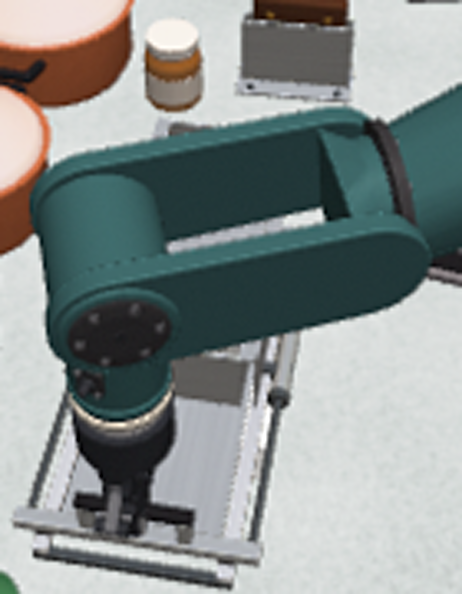

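View pics/w16.png

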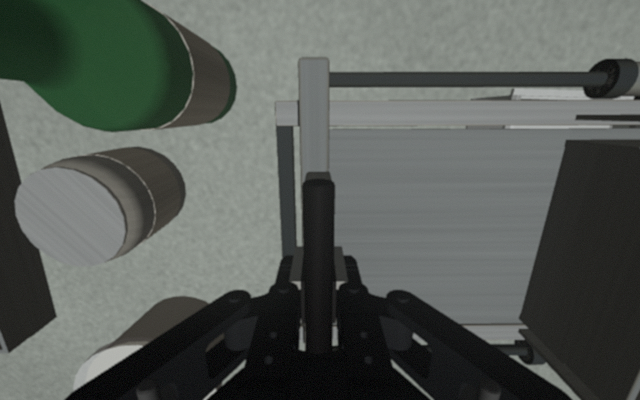

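```bash
python3 - <<'E'
from h import *
crop("c15",325,180,385,250,9,"c15d")
im=load("c15")[0].astype(int); m=(im[:,:,2]>im[:,:,0]*1.7)&(im[:,:,2]>60); m[:, :300]=0; m[:130]=0;m[260:]=0;m[:,420:]=0
print(np.argwhere(m)[:20])
E
```

```text
[]
```

View pics/c15d.png

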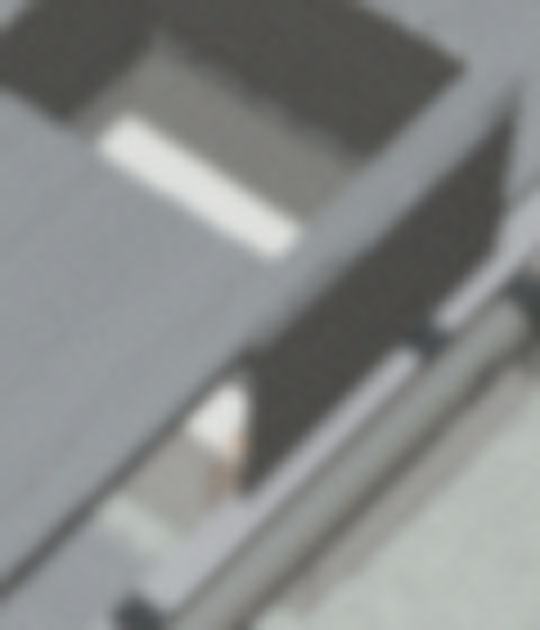

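```bash
python3 -c "
from h import *
crop('w16',440,70,640,150,4,'w16d')
crop('scene0',325,180,385,250,9,'c0d')"
```

```text
(no output)
```

View pics/w16d.png

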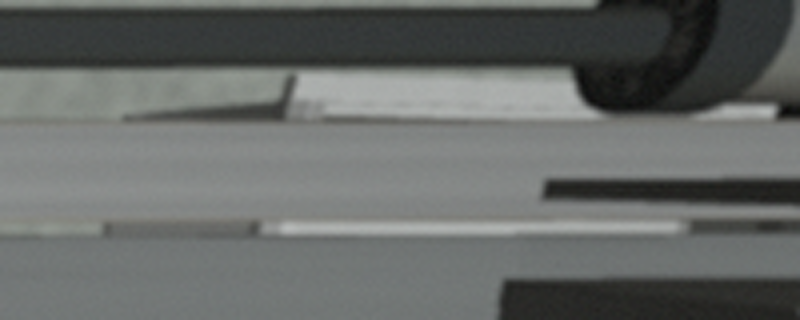

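View pics/c0d.png

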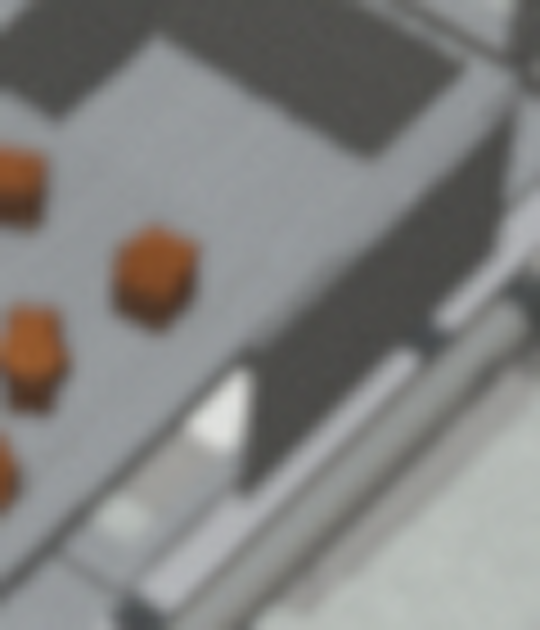

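```bash
python3 - <<'E'
from workcell import status,r
s=status.get_obs();print(s["time"],s["eef_pos"],s["width"],s["wrist_force"]); print(r.finish_job())
E
```

```text
20.35 [537.10780195 320.19223077 109.66323661] 12.351253418339217 [ -1.85158762 -12.19256011   7.78493336]
the job is handed in; nothing more can be done
None
```

I swept all six lumps down into the chute with the gate shut, put the scraper back in its stand, then pulled the gate to the black line. I handed in at 20.35 s, still holding it there. I could not confirm by eye that all six lumps are in the tub.

**Gate:** my last measurement put the crosshead's outer face at the tray's x of about 285.5 mm, against 285 mm for the line. The pull was steady at about 12–13 N, close to the stated 13 N spring force at the mark.

**Lumps:** before pulling the gate, the wrist picture showed all six in the chute. Afterwards the scene camera showed no lump in the part of the chute it can see. An orange tint, absent at the start, appeared through the tub wall. The arm and the chute hid most of the tub, so I did not count them there.

**Scraper and bystanders:** a picture showed the scraper seated in its stand after I let go. The tub looked unmoved where it showed, and the other items looked undisturbed in the pictures; I did not measure either again.

**One reading that disagreed:** the fingers stopped at 12.4 mm on the gate handle, which is described as 15 mm thick. The grip did not slip.

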